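# Turn the ball dish under the gauge needle

### The arm

A 6-joint arm with a two-finger parallel gripper is mounted at the origin on a cart in front of the work surface, level with it; the furniture and walls round the work are solid. World frame = base frame: x ahead of the robot, y to its left, z up, the work surface at z = 0. Lengths are in mm, angles in rad, forces in N, time in s.
With the tool pointing down it reaches from about 350 to 975 mm from the base axis. Payload 7.1 kg.
Tool frame: the origin (TCP) lies on the front face of the gripper's body, between the roots of the fingers; the fingertips stand 80 mm ahead of it and the grasp point (between the pads) lies 61 mm ahead of it (env.tips_ahead is the distance from the TCP to the fingertips, in mm); z points along the fingers, y is the line along which they close (so a half turn about z gives the same grasp; the last joint's range is limited). The gripper opens to 88 mm and grips with 3 to 60 N. Pads are 20 mm wide; open, the fingers measure 115 mm over their backs; the gripper's body (75 mm by 178 mm) begins 61 mm behind the grasp point.
Start: joints at [-1.233, 0.423, 1.63, -0, 1.089, -0.019], TCP at [218.315, -585.614, 302.675] pointing down, gripper open.
Joint ranges: [-3, 3], [-0.9, 2.11], [0.09, 2.58], [-1.31, 4.45], [0.11, 2.69], [-2.54, 2.54]. Speed limits (rad/s): [2.39, 2.39, 3.01, 3.14, 3.14, 3.14].

### API

Orientations are given as a unit quaternion [x, y, z, w].
In Python, from station import env, set_gripper, viewer, workorder gives the robot as it stands. Calls block until the motion is done:
- env.reach(position, orientation): joint-space move of the TCP to a pose.
- env.move_l(position, rot=None, rate=150, f_stop=None): straight line of the TCP; rot=None keeps the orientation; rate is the mean speed in mm/s. With f_stop (N) it stops when the force on the tool has changed by that much, and returns True; else False.
- env.move_joints(angles): joint-space move.
- set_gripper(opening): finger opening in mm; the grip force is fixed at half the most; returns when the fingers have stopped.
- env.hold(seconds).
- env.ik(position, orientation): joint angles nearest the present ones, or None.
- env.read_state(): the state.
- viewer.camera(name): name is "side" or "top"; returns the picture (480x640x3 uint8, blue, green, red); there is no depth.
- viewer.camera_params(name): a dict with "fx", "fy", "cx", "cy" (pixels), "dist" ([k1, k2, p1, p2, k3] as OpenCV has them; the pictures are not rectified), "pose" (4x4, takes a point from camera to world coordinates). Camera axes: x right, y up, looking along -z (the intrinsics and any distortion apply to the point x, -y, -z); pixel columns grow to the right and rows downward; lengths in mm; the calibration is good to about 2 mm. A picture is of the moment at which its call begins. camera_params takes no time and is no camera call.
A pose or a line that the arm cannot do raises env.IKError and nothing moves.
- workorder.sign_off(): hands the job in; it is judged then, once.
The state is a dict: "time_s": time; "qpos": joint angles; "dq": joint speeds; "tau": joint torques, N m; "tool_pos": TCP position; "orientation": TCP orientation; "force": force on the tool from outside, world axes, zero at the start; "wrist_torque": the same for the moment, N m; "width": finger opening in mm; "grip_force": force on a finger pad.
Only numpy, scipy, OpenCV 4.12 (cv2) and the standard library are available. Lean on these libraries where they do the work, as an engineer would, in place of code of your own. Each camera call takes 0.05 s, during which the arm holds its last target. There are 200 camera calls.

### The job

Take the ball dish by its upright tab and slide it along the bench, without lifting it, until the ball is right under the needle of the gauge stand and the tab points straight away from the stand's post; pause there a moment. Then raise the dish straight up about 3 cm, and only then turn it a quarter turn clockwise (seen from above) about the ball, so that the tab ends square to the stand's arm with the ball still under the needle. Keep the dish level and the ball in its middle all the while, touch neither the stand nor the things around, and finish holding the dish there, still and level in the raised position: do not put it down or let go.

Things in the scene. Friction and masses are not known exactly. Their poses are not given: they have to be found in the camera images.
- dish_mid (a point): Ball dish: loose shallow round bare-aluminium dish, 110 mm across, 16 mm high, 0.24 kg, with a strap and upright tab on one side. Point on the dish's axis, 8 mm above its underside. z up; the tab lies towards its own -x, 112 mm from the axis. The inside is a shallow cone (9 degrees, 20 at the rim).
- dish_tab (a point): The tab's gripping zone, 30 mm above the dish's underside, 112 mm from its axis (x -112, y 0, z +22 mm from dish_mid; same axes). An upright plate 12 mm thick along x (radial), 40 mm wide along y, top 48 mm above the underside: grasp it from above across the 12 mm, one finger between tab and dish rim (50 mm free above a strap 4 mm thick).
- ball_center (a point): Centre of the loose steel ball, 25 mm diameter, 64 g, that rests in the middle of the dish, its centre 18 mm and its top 30 mm above the dish's underside. It rolls if the dish is jerked or tilted; it should stay within 15 mm of the dish's axis.
- needle_tip (a point): Point of the gauge stand's needle, 90 mm above the bench, pointing down. Axes of the stand: z up; its post is 135 mm towards its +x. Tab straight away from the post = tab towards -x of the needle; after the clockwise quarter turn it lies towards +y.
- stand: Gauge stand, fixed to the bench at a different place each time; origin on the bench right below the needle, axes as needle_tip. A round post 22 mm across, 212 mm tall, 135 mm towards +x, on a grey base 110 x 100 x 28 mm that begins 95 mm from the needle; the arm runs from post to needle 165 mm above the bench; needle and holder form a vertical spindle up to 24 mm thick.
- valve: Bystander: chrome pipe valve with a hand wheel, 43 x 72 x 126 mm, standing on the bench; origin at the centre of its underside. Leave alone.
- wrench: Bystander: combination wrench, 33 x 221 x 8 mm, long along its y, lying on the bench; origin at the centre of its underside. Leave alone.
- tape: Bystander: yellow and black tape measure, 37 x 85 x 61 mm; origin at the centre of its underside. Leave alone.
- bearing: Bystander: ball bearing ring, 52 mm across, 15 mm high; origin at the centre of its underside. Leave alone.
- pliers: Bystander: pliers with green handles, 55 x 172 x 11 mm, long along their y; origin at the centre of the underside. Leave alone.

How it is judged:
By the outcome, as a careful person would: the job done as asked, in the order asked, and still so for the second after the job is handed in, while the arm keeps its last pose, push and grip.
It also fails if it takes over 64 s, if anything falls off the work surface, if the arm or the gripper's body presses on something with over 40 N, if the wrist force passes 120 N, or if a joint passes its speed limit or range.

## Working session

There is one attempt and no reset: what is moved stays moved. The work goes in short steps, each a Python script; the robot and the scene stay as the last script left them, time stands still between calls to the robot, and variables do not carry over. Pictures are saved under pics/ and viewed, at most 10 in all, crops included, and the job is handed in when it is done.

```bash
ls; mkdir -p pics
python3 - <<'E'
from station import env, set_gripper, viewer, workorder
import cv2
for n in("side","top"):
    cv2.imwrite(f"pics/{n}0.png",viewer.camera(n)); p=viewer.camera_params(n); print(n,p)
s=env.read_state();print(s["time_s"],s["orientation"],s["force"])
E
```

```text
pics
side {'fx': 513.4148462896726, 'fy': 513.4148462896726, 'cx': 315.48589354381676, 'cy': 246.77716148593464, 'dist': array([-0.09212882,  0.        ,  0.        ,  0.        ,  0.        ]), 'pose': array([[ 8.87449440e-01,  1.77248092e-01, -4.25460462e-01,
        -2.28380352e+00],
       [-4.60892789e-01,  3.48013921e-01, -8.16372554e-01,
        -1.08089442e+03],
       [ 3.36568642e-03,  9.20581025e-01,  3.90537127e-01,
         6.86654082e+02],
       [ 0.00000000e+00,  0.00000000e+00,  0.00000000e+00,
         1.00000000e+00]])}
top {'fx': 475.8707555757303, 'fy': 475.8707555757303, 'cx': 318.8600138090292, 'cy': 250.41304254410372, 'dist': array([-0.04323171,  0.        ,  0.        ,  0.        ,  0.        ]), 'pose': array([[ 1.94398730e-02,  9.71425596e-01, -2.36546829e-01,
         3.37259723e+02],
       [-9.99800780e-01,  1.78165447e-02, -8.99844099e-03,
         1.24540900e+02],
       [-4.52686877e-03,  2.36674632e-01,  9.71578420e-01,
         1.27070233e+03],
       [ 0.00000000e+00,  0.00000000e+00,  0.00000000e+00,
         1.00000000e+00]])}
0.1 [ 9.84133205e-01  1.77429964e-01 -9.87631221e-05 -6.58319845e-04] [-0.29175502  0.77710397  1.03269672]
```

View pics/side0.png

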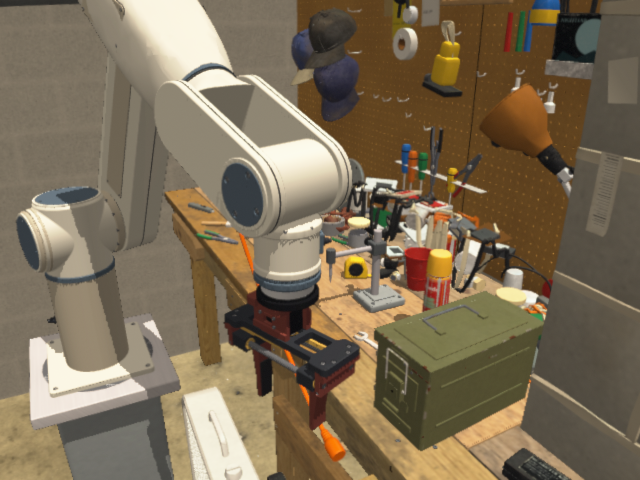

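View pics/top0.png

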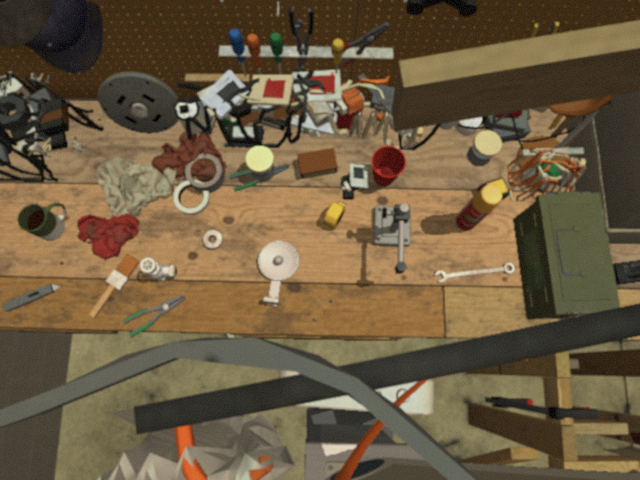

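The top view shows the dish at about (278,261) with its tab near (271,298). The stand's base is at (392,225), the post top at (403,208) and the needle end of the arm at (401,268). In the side view the arm hides the dish. I'll swing it aside to free the second view and get coarse positions from the top picture.

```bash
cat > h.py <<'E'
from station import env, set_gripper, viewer, workorder
import cv2, numpy as np
from scipy.spatial.transform import Rotation as R
def ray(n,uv):
    p=viewer.camera_params(n);K=np.array([[p["fx"],0,p["cx"]],[0,p["fy"],p["cy"]],[0,0,1]])
    a=cv2.undistortPoints(np.array([[uv]],float),K,p["dist"])[0,0]
    return p["pose"][:3,3],p["pose"][:3,:3]@np.array([a[0],-a[1],-1])
def onz(n,uv,z):
    o,d=ray(n,uv);return o+d*(z-o[2])/d[2]
def cross(uv_side,uv_top):
    (o1,d1),(o2,d2)=ray("side",uv_side),ray("top",uv_top)
    d1,d2=d1/np.linalg.norm(d1),d2/np.linalg.norm(d2)
    s=np.linalg.lstsq(np.c_[d1,-d2],o2-o1,rcond=None)[0]
    a,b=o1+d1*s[0],o2+d2*s[1];return (a+b)/2,np.linalg.norm(a-b)
def proj(n,P):
    p=viewer.camera_params(n);K=np.array([[p["fx"],0,p["cx"]],[0,p["fy"],p["cy"]],[0,0,1]])
    c=p["pose"][:3,:3].T@(np.array(P,float)-p["pose"][:3,3]);c=c*[1,-1,-1]
    return cv2.projectPoints(c[None],np.zeros(3),np.zeros(3),K,p["dist"])[0].ravel()
def zoom(img,c,h,w,k,name):
    x,y=int(c[0]),int(c[1]);x0=max(0,x-w);y0=max(0,y-h)
    cv2.imwrite(name,cv2.resize(img[y0:y+h,x0:x+w],None,fx=k,fy=k,interpolation=cv2.INTER_CUBIC));return x0,y0
E
python3 - <<'E'
from h import *
for nm,uv,z in(("dish",(278,261),16),("tab",(271,298),40),("needle/arm",(401,268),165),("post",(403,208),212),("valve",(155,268),60),("tape",(334,215),50),("wrenchL",(440,276),4),("bearing",(212,239),10)):
    print(nm,onz("top",uv,z).round())
q=list(env.read_state()["qpos"]);q[0]=1.2;env.move_joints(q)
s=viewer.camera("side");t=viewer.camera("top")
cv2.imwrite("pics/s1raw.png",s);cv2.imwrite("pics/t1raw.png",t)
d=proj("side",onz("top",(278,261),16));n=proj("side",[*onz("top",(401,268),90)[:2],90]);print(d,n,env.read_state()["time_s"])
c=(d+n)/2
a=cv2.resize(s[int(c[1])-62:int(c[1])+63,int(c[0])-90:int(c[0])+110],None,fx=4,fy=4,interpolation=cv2.INTER_CUBIC)
print("side crop origin",int(c[0])-90,int(c[1])-62)
cv2.imwrite("pics/s1.png",a)
cv2.imwrite("pics/t1.png",cv2.resize(t[195:315,240:440],None,fx=4,fy=4,interpolation=cv2.INTER_CUBIC))
E
```

```text
dish [611. 246.  16.]
tab [507. 258.  40.]
needle/arm [567. -61. 165.]
post [701. -61. 212.]
valve [577. 563.  60.]
tape [733.  97.  50.]
wrenchL [ 580. -193.    4.]
bearing [671. 431.  10.]
[293.34790319 261.75889613] [336.24979803 284.12679302] 4.2583
side crop origin 224 210
```

View pics/s1.png

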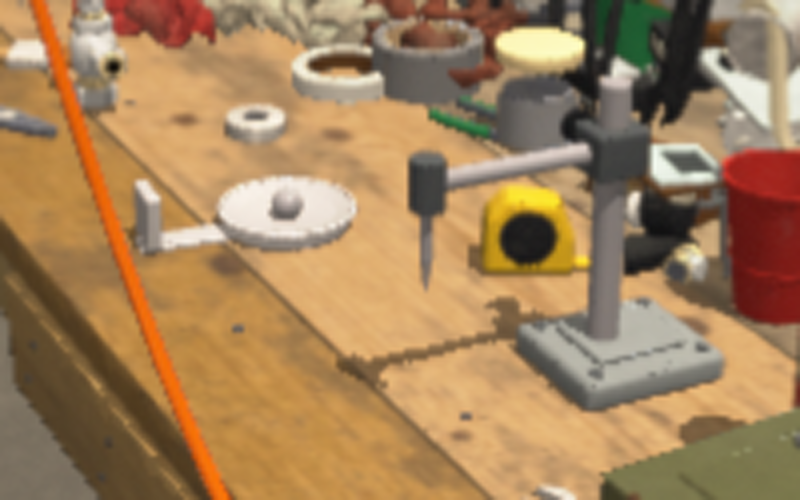

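View pics/t1.png

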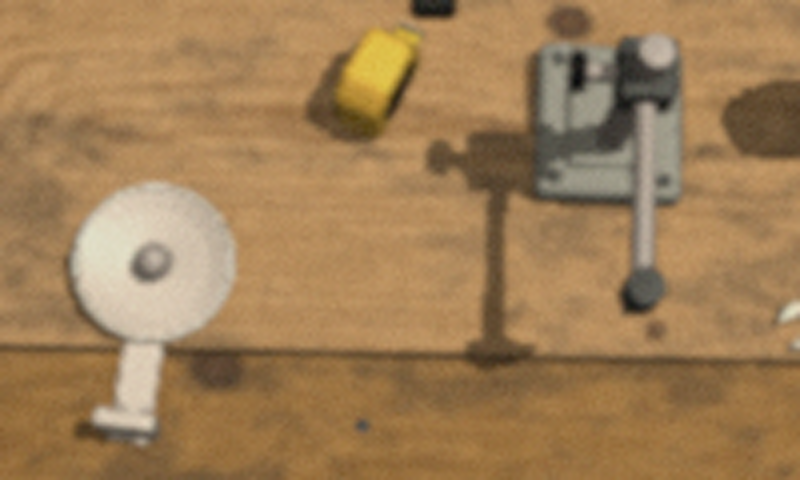

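The side crop (4x, origin 224,210) shows the ball at (287,200), the dish rim's centre at (287,208), the tab's top edge at (147,185), the needle point at (427,288) and the top of the spindle head at (427,156). The top crop (origin 240,195) shows the dish centre at (153,261), the tab's top edge at about (125,414), the spindle head at (644,286) and the post top at (658,50). Next I'll triangulate these and check whether the arm can do the path.

```bash
cat > m.py <<'E'
from h import *
S=lambda u,v:((u+.5)/4-.5+224,(v+.5)/4-.5+210)
T=lambda u,v:((u+.5)/4-.5+240,(v+.5)/4-.5+195)
E
python3 - <<'E'
from m import *
for nm,a,b in(("ball",(287,201),(152,261)),("tabtop",(147,187),(125,413)),("headtop",(427,156),(646,284)),("posttop",(615,82),(658,50))):
    P,e=cross(S(*a),T(*b));print(nm,P.round(1),round(e,1))
# dish by mask: bright low saturation
t=cv2.imread("pics/t1raw.png");hsv=cv2.cvtColor(t,cv2.COLOR_BGR2HSV)
m=((hsv[...,1]<60)&(hsv[...,2]>120)).astype(np.uint8);m[:,:250]=0;m[:,305:]=0;m[:235]=0;m[312:]=0
m=cv2.morphologyEx(m,cv2.MORPH_CLOSE,np.ones((9,9)))
d=cv2.morphologyEx(m,cv2.MORPH_OPEN,cv2.getStructuringElement(cv2.MORPH_ELLIPSE,(21,21)))
c=max(cv2.findContours(d,0,1)[0],key=cv2.contourArea);e=cv2.fitEllipse(c);print("ell",e)
C=onz("top",e[0],16);print("dish",C.round(1),"diam",e[1][1]*C0 if 0 else np.linalg.norm(onz("top",(e[0][0]+e[1][0]/2,e[0][1]),16)-C)*2)
# strap: midpoints of strap at rows, z=4
for v in (350,370,390):
    pass
for row in(284,286,288,290,292):
    x=np.flatnonzero(m[row]);print(row,x.min(),x.max(),onz("top",((x.min()+x.max())/2,row),4)[:2].round(1))
# needle point: side ray onto z=90
print("needle z90",onz("side",S(427,289),90).round(1))
for r in((520,326),(594,406),(722,360)): print("base top corner",onz("side",S(*r),28).round(1))
for r in((545,45),(538,198),(680,200),(682,60)): print("base top(top)",onz("top",T(*r),28).round(1))
q0=env.read_state()["qpos"];print(q0.round(2))
for off in (0,np.pi):
  for (x,y,a) in((503,259,-.115),(455,-61,0),(567,51,-np.pi/2)):
    rot=R.from_euler("z",a+off)*R.from_matrix(np.array([[0,1,0],[1,0,0],[0,0,-1.]]))
    q=env.ik([x,y,95],rot.as_quat());print(None if q is None else np.round(q,2))
E
```

```text
ball [615.6 245.8  21.1] 4.9
tabtop [506.2 257.   51.3] 0.5
headtop [570.3 -58.7 184.5] 3.4
posttop [704.7 -64.3 212. ] 3.4
ell ((277.66961669921875, 260.5643615722656), (38.51459503173828, 39.5374641418457), 57.19956970214844)
dish [612.5 246.9  16. ] diam 104.1076969848527
284 270 279 [550.3 254. ]
286 270 279 [544.8 253.8]
288 270 278 [539.4 254.9]
290 270 278 [533.9 254.7]
292 269 278 [528.5 255.8]
needle z90 [575.5 -55.5  90. ]
base top corner [665.1 -26.8  28. ]
base top corner [ 650.5 -141.2   28. ]
base top corner [ 759.4 -129.7   28. ]
base top(top) [768.8 -18.4  28. ]
base top(top) [660.  -12.6  28. ]
base top(top) [ 660.4 -108.5   28. ]
base top(top) [ 759.8 -112.5   28. ]
[ 1.2   0.42  1.63 -0.    1.09 -0.02]
[ 0.45  0.65  1.86 -0.    0.64  0.57]
[-0.16  0.56  2.09 -0.    0.49 -0.16]
[ 0.07  0.65  1.85 -0.    0.64  1.64]
None
None
[ 0.07  0.65  1.85 -0.    0.64 -1.5 ]
```

All of this fits the given sizes: head to post is 134.5 mm (given 135), tab top z is about 50 (48), and the needle is at about (571,-59). The stand's yaw is about -2.6° and the tab axis about -5.3°. Now the grasp.

```bash
cat >> h.py <<'E'
def rot(a):  # tool down, closing line (tool y) along world angle a
    return (R.from_euler("z",a)*R.from_matrix(np.array([[0,1,0],[1,0,0],[0,0,-1.]]))).as_quat()
E
python3 - <<'E'
from h import *
a=np.radians(-5.3)
env.reach([504.5,257,220],rot(a)); set_gripper(44)
print(env.move_l([504.5,257,91],rate=100,f_stop=8))
cv2.imwrite("pics/s2raw.png",viewer.camera("side"))
set_gripper(0);env.hold(.3)
s=env.read_state();print(s["time_s"],s["tool_pos"],s["width"],s["grip_force"],s["force"],s["qpos"].round(2))
im=viewer.camera("side");tp=viewer.camera("top");cv2.imwrite("pics/s2b.png",im);cv2.imwrite("pics/t2b.png",tp)
A=cv2.resize(im[225:305,240:340],None,fx=4,fy=4,interpolation=3);B=cv2.resize(tp[230:310,240:340],None,fx=4,fy=4,interpolation=3)
cv2.imwrite("pics/v2.png",np.hstack([A,B]))
E
```

```text
False
9.1167 [504.6171131  257.02080171  91.08246899] 11.596425712403503 29.98230278491974 [0.90699768 0.08982462 0.89730481] [ 0.45  0.66  1.86 -0.    0.63  0.54]
```

View pics/v2.png

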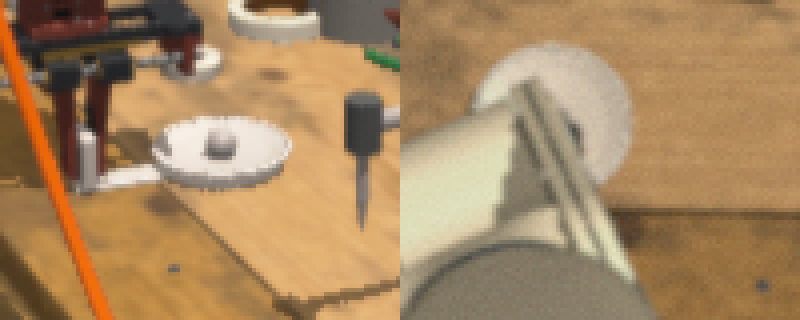

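The tab is held (width 11.6 mm) and the ball sits at the dish's centre. In the left half (side) the needle point is at about (362,228). I'll use the dish position known from the arm to find each camera's bias and apply it to the needle.

Run:
```python
from m import *
a=np.radians(-5.3)
s=env.read_state();c=s["tool_pos"][:2]+112*np.array([np.cos(a),np.sin(a)]);print("kin dish",c.round(1))
# side: ball as circle fit in zoomed crop; needle columns
im=cv2.imread("pics/s1raw.png")
print("ball side z18, s1",onz("side",S(287,201),18).round(1),"s2b",onz("side",((220.5)/4-.5+240,(143.5)/4-.5+225),18).round(1))
print("ball top z18",onz("top",T(152,261),18).round(1))
print("dish top ell z16",onz("top",(277.67,260.56),16).round(1))
print("needle side z90",onz("side",S(427,289),90).round(1),"headtop side z184",onz("side",S(427,156),184).round(1))
print("headtop top z184",onz("top",T(646,284),184).round(1), "posttop top",onz("top",T(658,50),212).round(1),"side",onz("side",S(615,82),212).round(1))
# needle tip rows in raw
g=im[270:286,322:340].max(2);print(g)
```

```text
kin dish [616.1 246.7]
ball side z18, s1 [621.2 251.9  18. ] s2b [617.5 249.6  18. ]
ball top z18 [613.9 246.9  18. ]
dish top ell z16 [612.5 246.9  16. ]
needle side z90 [575.5 -55.5  90. ] headtop side z184 [572.9 -57.4 184. ]
headtop top z184 [568.8 -58.  184. ] posttop top [703.1 -63.4 212. ] side [707.1 -63.6 212. ]
[[228 228 227 224 222 219 208 124 124 140 195 220 216 210 207 206 203 199]
 [226 229 228 227 226 225 218 128 125 138 191 221 220 214 207 205 204 204]
 [224 226 227 227 228 228 220 131 126 138 190 219 220 216 208 204 205 206]
 [227 226 226 227 229 229 222 132 127 138 187 216 219 218 215 208 205 205]
 [223 225 225 225 226 228 222 132 126 138 190 218 220 219 219 217 209 202]
 [222 222 224 225 225 226 220 128 118 137 209 220 220 220 220 219 217 211]
 [226 224 223 225 225 224 217 135 116 147 217 219 220 219 219 218 218 217]
 [227 227 226 225 226 226 219 154 120 153 222 223 221 220 220 218 214 211]
 [224 225 228 227 224 225 220 161 125 167 223 228 225 223 224 224 221 216]
 [224 225 226 228 226 223 219 163 131 187 223 226 228 228 228 229 230 229]
 [225 227 227 226 227 226 220 182 137 198 221 223 225 228 229 229 230 230]
 [224 227 229 228 226 227 225 209 151 213 223 223 223 224 226 228 227 226]
 [223 226 228 229 227 225 226 223 184 220 224 224 223 221 220 221 221 221]
 [221 224 226 228 228 227 226 225 219 224 224 226 225 222 216 213 213 214]
 [223 223 225 225 227 228 228 226 224 224 225 225 225 224 220 214 209 205]
 [223 223 224 225 227 228 229 229 226 224 224 224 224 225 224 221 216 208]]
```

```bash
cat >> h.py <<'E'
def tcp(c,a,z): return [c[0]-112*np.cos(a),c[1]-112*np.sin(a),z]
N=np.array([571.5,-58.5]); A0=np.radians(-2.5)
def snap(name):
    im=viewer.camera("side");cv2.imwrite(f"pics/{name}raw.png",im)
    cv2.imwrite(f"pics/{name}.png",cv2.resize(im[225:325,265:385],None,fx=6,fy=6,interpolation=3))
E
python3 - <<'E'
from h import *
env.move_l(tcp([571.5,120],A0,91),rot(A0),rate=60)
env.move_l(tcp(N,A0,91),rot(A0),rate=60);env.hold(.5)
snap("s3");s=env.read_state();print(s["time_s"],s["tool_pos"],s["width"],s["grip_force"],s["force"])
E
```

```text
15.3667 [458.95137386 -53.12065329  91.04248783] 11.926912178291957 30.078200697898865 [-0.24767165  7.54207091  8.24903885]
```

View pics/s3.png

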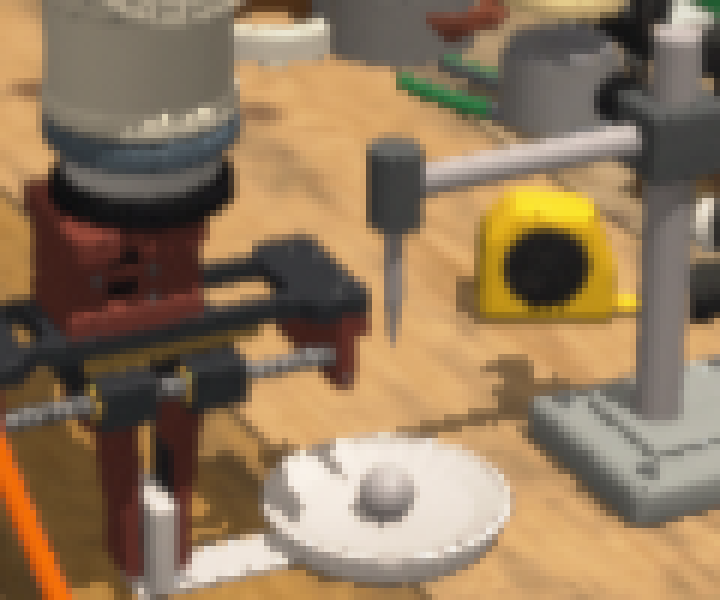

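The side crop (6x, origin 265,225) shows the ball at (387,492), nearly below the needle point at (393,345). The gripper is clear of the spindle. I'll compute the remaining offset using the same camera for both points.

Run:
```python
from h import *
im=cv2.imread("pics/s3raw.png")
f=lambda u,v:((u+.5)/6-.5+265,(v+.5)/6-.5+225)
n=onz("side",f(393,344),90);b=onz("side",f(387,492),18)
# dish rim ellipse: bright low-sat mask right of the strap
hsv=cv2.cvtColor(im,cv2.COLOR_BGR2HSV);m=((hsv[...,1]<50)&(hsv[...,2]>150)).astype(np.uint8)
m[:296]=0;m[:,:308]=0;m[:,352:]=0;m[324:]=0
m=cv2.morphologyEx(m,cv2.MORPH_CLOSE,np.ones((7,7)))
x,y,w,h=cv2.boundingRect(m);print("rim box",x,y,w,h)
print("needle",n.round(1),"ball",b.round(1),"needle-ball",(n-b)[:2].round(1))
# rim extremes: left 263, right 511 ; top 436 at z16
print("rim mid col",(263+511)/2/6+264.6, "dish proj centre", proj("side",[*N,16]))
t=viewer.camera("top");hs=t[215:300,360:440];cv2.imwrite("pics/t3raw.png",t);cv2.imwrite("pics/t3.png",cv2.resize(hs,None,fx=7,fy=7,interpolation=3))
```

```text
rim box 308 297 42 23
needle [574.7 -55.4  90. ] ball [573.  -55.3  18. ] needle-ball [ 1.7 -0.1]
rim mid col 329.1 dish proj centre [329.15081454 307.91929562]
```

View pics/t3.png

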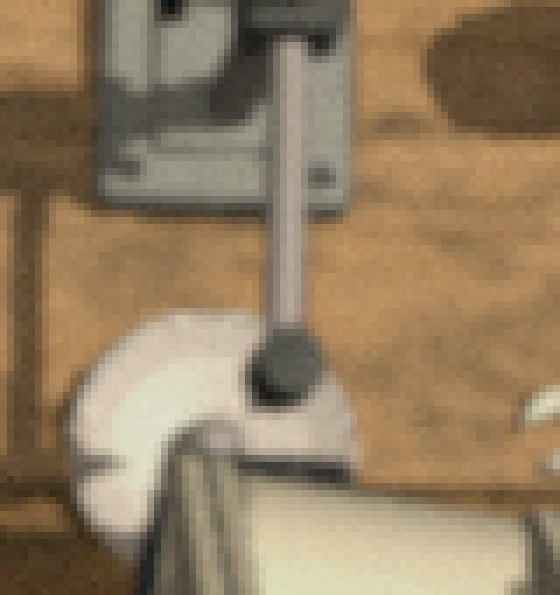

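The top view shows the dish's outline centred near crop (212,455), with the spindle head clear of the gripper. The side view puts the ball 1.7 mm short of the needle in x and spot on in y. I'll nudge it 1.5 mm, pause, raise 30 mm and look.

```bash
sed -i 's/^N=.*; A0/N=np.array([573.,-58.5]); A0/' h.py
python3 - <<'E'
from h import *
print("top dish",onz("top",(390.0,279.6),16).round(1))
env.move_l(tcp(N,A0,91),rate=8);env.hold(1.5)
s=env.read_state();print(s["tool_pos"],s["force"])
env.move_l(tcp(N,A0,122),rate=20);env.hold(.5)
snap("s4");s=env.read_state();print(s["time_s"],s["tool_pos"],s["width"],s["force"],s["wrist_torque"])
E
```

```text
top dish [565.9 -55.7  16. ]
[459.08673394 -53.17593716  91.02382091] [-4.7721931   4.09474111 12.95382523]
19.5083 [461.09212569 -53.61791519 121.99866413] 12.170122382639056 [-0.78269629 -0.26497551 -3.26900639] [-0.04786977  0.16936682  0.03448752]
```

View pics/s4.png

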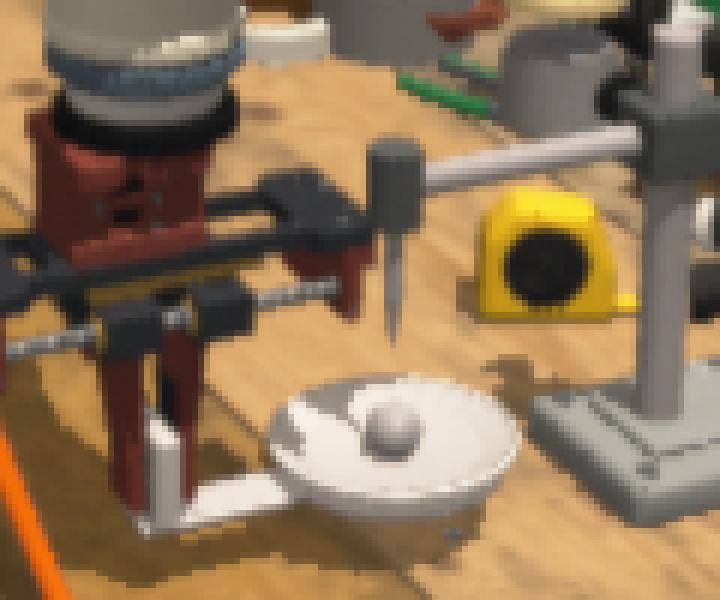

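The dish is raised and the ball at (392,430) sits below the needle (393,344). I'll check how level the dish is by comparing its rim with what a level rim would project to, before and after the lift.

```bash
cat > lev.py <<'E'
from h import *
f=lambda u,v:((u+.5)/6-.5+265,(v+.5)/6-.5+225)
def rim(c,z,tx=0,ty=0):
    t=np.linspace(0,2*np.pi,180,endpoint=False);P=np.c_[55*np.cos(t),55*np.sin(t),0*t]
    P=R.from_euler("xy",[tx,ty],degrees=True).apply(P)+[*c,z]
    return cv2.fitEllipse(np.array([proj("side",p) for p in P],np.float32))
def meas(name,box):
    im=cv2.imread(f"pics/{name}raw.png");hsv=cv2.cvtColor(im,cv2.COLOR_BGR2HSV)
    m=((hsv[...,1]<60)&(hsv[...,2]>140)).astype(np.uint8);k=np.zeros_like(m);x,y,X,Y=box;k[y:Y,x:X]=1;m*=k
    m=cv2.morphologyEx(cv2.morphologyEx(m,3,np.ones((7,7))),2,np.ones((9,9)))
    c=max(cv2.findContours(m,0,1)[0],key=cv2.contourArea)[:,0]
    print(name,"cols",c[:,0].min(),c[:,0].max(),"row@left",c[c[:,0]<=c[:,0].min()+1,1].mean(),"row@right",c[c[:,0]>=c[:,0].max()-1,1].mean(),"top",c[:,1].min(),"at",c[c[:,1]==c[:,1].min(),0].mean())
E
python3 - <<'E'
from lev import *
meas("s3",(305,290,355,325));meas("s4",(305,280,358,316))
def ex(c,z,**k):
    t=np.linspace(0,2*np.pi,360);P=np.c_[55*np.cos(t),55*np.sin(t),0*t]
    P=R.from_euler("xy",[k.get("tx",0),k.get("ty",0)],degrees=True).apply(P)+[*c,z]
    Q=np.array([proj("side",p) for p in P]);l,r,u=Q[:,0].argmin(),Q[:,0].argmax(),Q[:,1].argmin()
    print(z,k,"L",Q[l].round(1),"R",Q[r].round(1),"T",Q[u].round(1))
ex([571.5,-58.5],16);ex([573,-58.5],47)
for ty in(-4,4):ex([573,-58.5],47,ty=ty)
for tx in(-4,4):ex([573,-58.5],47,tx=tx)
n=onz("side",f(393,344),90)
for z in(48,50):b=onz("side",f(392,430),z);print(z,(n-b)[:2].round(1))
for nm,y0 in(("s3",0),("s4",0)):
    im=cv2.imread(f"pics/{nm}raw.png")
E
```

```text
s3 cols 309 348 row@left 310.93333333333334 row@right 308.0 top 298 at 329.0
s4 cols 310 350 row@left 300.93333333333334 row@right 296.5833333333333 top 288 at 332.0
16 {} L [308.1 308. ] R [350.2 308.6] T [328.4 297.8]
47 {} L [308.6 297.5] R [351.1 298.1] T [329.1 287.5]
47 {'ty': -4} L [308.6 298.6] R [351.1 296.9] T [331.6 286.9]
47 {'ty': 4} L [308.6 296.3] R [351.  299.2] T [326.6 288. ]
47 {'tx': -4} L [308.6 298. ] R [351.1 297.4] T [330.5 288.7]
47 {'tx': 4} L [308.6 296.9] R [351.  298.7] T [328.1 286.4]
48 [-0.5 -0.4]
50 [1.4 2.8]
```

```bash
cat >> lev.py <<'E'
def edge(name,c,z):
    """rim's far edge, sub-pixel: strongest bench->dish step along rays from the projected centre, ellipse through them and near lip excluded"""
    im=cv2.imread(f"pics/{name}raw.png");s=cv2.cvtColor(im,cv2.COLOR_BGR2HSV)[...,1].astype(np.float32)
    t=np.linspace(0,2*np.pi,181)[:-1];C=proj("side",[*c,z]);pts=[];lev=[]
    for a in t:
        q=proj("side",[c[0]+55*np.cos(a),c[1]+55*np.sin(a),z])
        if q[1]>C[1]+3: continue
        k=np.linspace(.7,1.35,131);P=(C+k[:,None]*(q-C)).astype(np.float32)
        v=cv2.remap(s,P[:,0][None],P[:,1][None],1)[0];v=cv2.blur(v[None],(5,1))[0]
        i=np.argmax(np.diff(v)[5:-5])+5;pts.append(P[i]);lev.append(q)
    d=np.array(pts)-np.array(lev);r=np.array(lev)-C
    # residual dv modelled as shift + slope along column (robust)
    k=np.abs(d[:,1]-np.median(d[:,1]))<2.5
    for _ in range(3):
        A=np.c_[np.ones(k.sum()),r[k,0],r[k,1]];sol=np.linalg.lstsq(A,d[k,1],rcond=None)[0]
        e=np.abs(d[:,1]-np.c_[np.ones(len(r)),r]@sol);k=e<.8
    return sol,k.sum(),len(r)
E
python3 - <<'E'
from lev import *
s=env.read_state();print("tool z",R.from_quat(s["orientation"]).as_matrix()[:,2].round(4))
for n,c,z in(("s1",(616,249),16),("s2b",(616.1,248),16),("s3",(571.5,-56.5),16),("s4",(573,-57),47)):
    print(n,*edge(n,c,z))
# predicted slope for ty
C=[573,-57,47]
for tx,ty in((0,-4),(4,0)):
    t=np.linspace(0,2*np.pi,181);P=np.c_[55*np.cos(t),55*np.sin(t),0*t];Q=R.from_euler("xy",[tx,ty],degrees=True).apply(P)
    a=np.array([proj("side",p+C) for p in P]);b=np.array([proj("side",p+C) for p in Q]);r=a-proj("side",C)
    print(tx,ty,np.linalg.lstsq(np.c_[np.ones(len(r)),r],(b-a)[:,1],rcond=None)[0])
E
```

```text
tool z [-0.  0. -1.]
s1 [ 0.00127599 -0.00429458  0.04286282] 113 114[ WARN:0@0.092] global loadsave.cpp:275 findDecoder imread_('pics/s2braw.png'): can't open/read file: check file path/integrity
Traceback (most recent call last):
  File "lev.py", line 15, in edge
    im=cv2.imread(f"pics/{name}raw.png");s=cv2.cvtColor(im,cv2.COLOR_BGR2HSV)[...,1].astype(np.float32)
                                           ~~~~~~~~~~~~^^^^^^^^^^^^^^^^^^^^^^
cv2.error: OpenCV(4.12.0) /io/opencv/modules/imgproc/src/color.cpp:199: error: (-215:Assertion failed) !_src.empty() in function 'cvtColor'
```

```bash
cp pics/s2b.png pics/s2braw.png
python3 - <<'E'
from lev import *
for n,c,z in(("s2b",(616.1,248),16),("s3",(571.5,-56.5),16),("s4",(573,-57),47)):
    print(n,*edge(n,c,z))
C=[573,-57,47]
for tx,ty in((0,-4),(4,0)):
    t=np.linspace(0,2*np.pi,181);P=np.c_[55*np.cos(t),55*np.sin(t),0*t];Q=R.from_euler("xy",[tx,ty],degrees=True).apply(P)
    a=np.array([proj("side",p+C) for p in P]);b=np.array([proj("side",p+C) for p in Q]);r=a-proj("side",C)
    print(tx,ty,np.linalg.lstsq(np.c_[np.ones(len(r)),r],(b-a)[:,1],rcond=None)[0])
E
```

```text
s2b [-0.00494097 -0.00241972  0.08110929] 114 114
s3 [ 0.03052877 -0.00200787  0.05295998] 105 106
s4 [-0.01235965 -0.00661589  0.01055486] 107 107Traceback (most recent call last):
  File "<stdin>", line 7, in <module>
  File "h.py", line 16, in proj
    p=viewer.camera_params(n);K=np.array([[p["fx"],0,p["cx"]],[0,p["fy"],p["cy"]],[0,0,1]])
ValueError: time passes only in moves, steps and waits
```

```bash
sed -i 's/p=viewer.camera_params(n)/p=CP(n)/' h.py; sed -i '4i import functools\nCP=functools.lru_cache(viewer.camera_params)' h.py
cat > lev2.py <<'E'
from h import *
t=np.linspace(0,2*np.pi,181)[:-1]
def rimpx(c,z,tx=0,ty=0):
    P=R.from_euler("xy",[tx,ty],degrees=True).apply(np.c_[55*np.cos(t),55*np.sin(t),0*t])+[*c,z]
    return np.array([proj("side",p) for p in P])
def tilt(name,c,z):
    c=np.array(c,float);im=cv2.imread(f"pics/{name}raw.png");s=cv2.cvtColor(im,cv2.COLOR_BGR2HSV)[...,1].astype(np.float32)
    Q=rimpx(c,z);T=np.roll(Q,-1,0)-np.roll(Q,1,0);n=np.c_[T[:,1],-T[:,0]];n/=np.linalg.norm(n,axis=1)[:,None]
    C=Q.mean(0);n*=np.sign(((Q-C)*n).sum(1))[:,None]
    off=np.linspace(-4,4,81);P=(Q[:,None]+off[None,:,None]*n[:,None]).astype(np.float32)
    v=cv2.blur(cv2.remap(s,P[...,0],P[...,1],1),(7,1));i=np.diff(v,axis=1).argmax(1);d=off[i]+.05
    J=np.c_[tuple(((rimpx(*a)-Q)*n).sum(1) for a in((c+[1,0],z),(c+[0,1],z),(c,z,1,0),(c,z,0,1)))]
    k=(Q[:,1]<C[1]+2)&(i>3)&(i<76)
    for _ in range(4):
        x=np.linalg.lstsq(J[k],d[k],rcond=None)[0];e=np.abs(d-J@x);k=(Q[:,1]<C[1]+2)&(e<.6)
    return x.round(2),k.sum(),e[k].std().round(2)
E
python3 - <<'E'
from lev2 import *
for n,c,z in(("s1",(617,249),16),("s2b",(616.1,248),16),("s3",(571.5,-56.5),16),("s4",(573,-57),47)):
    print(n,*tilt(n,c,z))
E
```

```text
s1 [ 0.88 -2.14  1.9  -1.69] 105 0.12
s2b [ 1.78  0.07  2.21 -1.54] 106 0.09
s3 [ 0.07  1.34  0.86 -1.82] 100 0.12
s4 [ 3.32  1.47 -0.96  0.34] 97 0.14
```

The half-rim fit is too weak to judge tilt. The ball's pixel is a better lever, because its height over the 112 mm arm matches a level dish to about 0.5°. Now the quarter turn clockwise in small chords, watching the force.

Run:
```python
from h import *
t0=env.read_state()["time_s"];mx=0
for k in range(1,10):
    a=A0-np.radians(10*k)
    if env.move_l(tcp(N,a,122),rot(a),rate=28,f_stop=6): print("contact?",k,env.read_state()["force"]);break
    if k==1: print("dt",env.read_state()["time_s"]-t0)
env.hold(.7);snap("s5")
s=env.read_state();print(s["time_s"],s["tool_pos"],np.array(tcp(N,a,122)),s["width"],s["force"],s["wrist_torque"],s["qpos"].round(2))
```

```text
dt 0.8500000000000014
27.9083 [577.89820463  53.39880038 122.00211413] [577.88537138  53.39340082 122.        ] 11.770801815179063 [ 0.15337794  0.1968741  -2.96627541] [ 0.21866348 -0.01906676  0.04067484] [ 0.07  0.62  1.82 -0.    0.7   1.69]
```

View pics/s5.png

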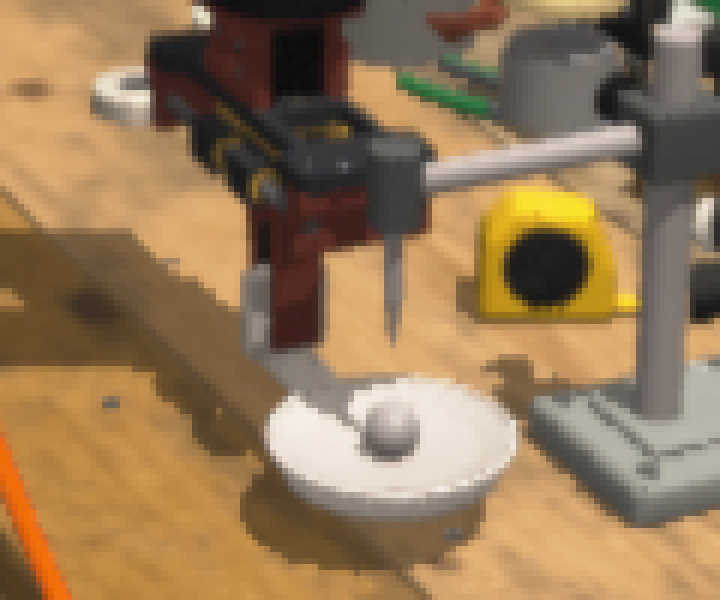

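The side view shows the ball at (391,430), under the needle at (393,344). That is the same spot as before the turn, and the rim's outline hasn't changed, so the dish is level and centred. Wrist force is just the dish's weight, so nothing is touching. Handing in.

Run:
```python
from h import *
print(workorder.sign_off())
```

```text
the job is handed in; nothing more can be done
None
```

I slid the dish under the needle, paused there, raised it 31 mm and turned it a quarter turn clockwise; it is still held there, and the job is handed in. In the last picture the ball was within about 2 mm of the needle and the dish looked level, though I could check level only roughly.

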